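# Fit a bucket tappet and hold the valve open

### The arm

A 6-joint arm with a two-finger parallel gripper is mounted at the origin on the work surface. World frame = base frame: x ahead of the robot, y to its left, z up, the work surface at z = 0. Lengths are in m, angles in rad, forces in N, time in s.
With the tool pointing down it reaches from about 0.35 to 0.975 m from the base axis. Payload 17.4 kg.
Tool frame: the origin (TCP) lies at the very end of the fingers, on their centre line; the grasp point (between the pads) lies 19 mm behind it; z points along the fingers, x is the direction in which the jaws open and shut, and the axes are right-handed (so a half turn about z gives the same grasp; the last joint's range is limited). The gripper opens to 85 mm and grips with 20 to 120 N. Pads are 22 mm wide; open, the fingers measure 114 mm over their backs; the gripper's body (76 mm by 85 mm) begins 54 mm behind the grasp point. The pads swing forward as they close: fully open they stand 13 mm farther back than shut.
Start: joints at [1.217, 0.116, 1.442, -0, 1.584, -0.038], TCP at [0.21, 0.642, 0.231] pointing down, gripper open.
Joint ranges: [-2.83, 2.83], [-0.83, 2.19], [0.07, 2.5], [-1.14, 4.28], [0.01, 3], [-2.97, 2.97]. Speed limits (rad/s): [1.89, 1.89, 2.22, 3.14, 3.14, 3.14].

### API

Orientations are given as a unit quaternion [w, x, y, z].
In Python, from rig import manip gives the robot as it stands.
- The arm moves only by the shell command python3 -m handwheel 'ROWS' [OPENING] [FORCE]. ROWS is a JSON object of lists of equal length, an entry for each row: "linear": the shift along the tool's x, y, z in m, a list of three; "turn": the turn, a rotation vector about the tool's x, y, z in rad, a list of three. A call has 1 to 10 rows; each row shifts and turns the commanded pose from where the row before left it, along the tool's axes as they then stand; what a row does not reach is not made up. A row lasts 1/12 s, in which the tool goes at most 41.7 mm and 7.16 degrees, less where a joint would pass 70% of its speed; a pose out of reach is approached as far as the arm can. A call is refused whole if a number of a shift passes 0.0417 or a number of a turn 0.125, either way. A call with a gripper value outside its range is refused whole. OPENING is the closure, from 0 (fully open) to 1 (shut), set as the call begins (- or left out, the last holds). The fingers move at their own pace and stop on an object; FORCE is the grip in N (left out, the last holds). Time passes only in rows, so rows that do not move let the fingers close. It gives the time, the measured TCP pose, the force and the opening at its end, in the units of the state.
- manip.read_state(): the state, without advancing time (a new reading comes with each control period).
- manip.get_image(name): name is "side" or "top"; returns the picture (384x512x3 uint8, red, green, blue); there is no depth.
- manip.get_calibration(name): a dict with "fx", "fy", "cx", "cy" (pixels), "world_from_camera" (4x4, takes a point from camera to world coordinates). Camera axes: x right, y up, looking along -z (the intrinsics and any distortion apply to the point x, -y, -z); pixel columns grow to the right and rows downward; lengths in m; the calibration is good to about 2 mm. A picture is of the moment at which its call begins. get_calibration takes no time and is no camera call.
- manip.hand_in(): hands the job in, once; it reports no verdict.
The state is a dict: "clock": time; "joints": joint angles; "dq": joint speeds; "effort": joint torques, N m; "tcp_pos": TCP position; "tool_rot": TCP orientation; "ft_force": force on the tool from outside, world axes, zero at the start; "ft_torque": the same for the moment, N m; "opening": finger opening in m.
Only numpy, scipy, OpenCV 4.12 (cv2) and the standard library are available. Lean on these libraries where they do the work, as an engineer would, in place of code of your own. Each camera call takes 0.05 s, during which the arm holds its last target.

### The job

One of the two cylinder heads still lacks its tappet. Pick up the bright steel bucket tappet from the rubber mat, handling its polished skin gently (grip below 50 N), seat it open side down over the valve spring in that head's bore, then press on its top until the valve is 8 mm open (within 2 mm, and never beyond 12 mm, where valve meets piston) and keep it pressed there: finish while still holding the valve open. Leave the other head's valve and the bottle, jar and socket alone.

Things in the scene. Friction and masses are not known exactly. Their poses are not given: they have to be found in the camera images.
- tappet: Loose bright steel bucket tappet: an upright round cup turned open side down, outer diameter 32 mm, 38 mm tall, inner diameter 26 mm, crown (closed top) 6 mm thick so the cavity is 32 mm deep; about 80 g (56 to 112). Origin: centre of its open underside; z up through the crown. Starts upright on the 2 mm thick black rubber mat between the heads. The grip on it must stay below 50 N, that is below 100 N summed over the two fingers; 20 to 30 N holds it well.
- tappet_crown (a point): Centre of the tappet's flat closed top, 38 mm above its origin: the place to press.
- open_head: The aluminium cylinder head that lacks its tappet, fixed to the bench: dull grey finned block 130 x 130 mm, 54 mm high, corner bolts to 62 mm; on it a bright square tower 64 x 64 mm whose top (bore rim) is 88 mm above the bench. Origin: centre of the underside on the bench, vertically below the bore's axis. Either head may be on the left or right, each turned up to 0.5 rad.
- open_head_rim (a point): Centre of the vertical tappet bore at its rim, 88 mm above the bench. Bore diameter 35.5 mm with a 2 mm chamfer, 34 mm deep; the valve spring and retainer stand in its middle.
- valve_top (a point): Centre of the top of the brass-coloured valve spring retainer, diameter 20 mm (edge chamfered 2 mm), on the bore's axis; at rest it stands 18 mm above the bore rim, 106 mm above the bench. It moves down with the valve. A seated tappet's cavity roof rests on it, so that with the valve shut the tappet's underside is 14 mm below the rim and its crown 24 mm above the rim, 112 mm above the bench.
- valve (a joint): Opening of that valve in m: 0 shut (as it starts), grows as retainer and tappet are pushed straight down, stop at 0.016. A light checking spring: it takes 5 N to begin to move, then 0.9 N more per mm (about 12 N at 8 mm), and springs shut when let go. Wanted: 0.008 held; must never pass 0.012.
- done_valve_top (a point): Centre of the top of the tappet already fitted in the other, otherwise identical head (32 mm diameter bright steel, standing 24 mm above its bore rim, 112 mm above the bench). Leave it alone.
- done_valve (a joint): Opening of the other head's valve in m, 0 shut; must stay shut.
- oil_bottle: Bystander: white bottle with a red cap, 40 mm diameter, 110 mm tall, loose, upright; origin at the centre of its underside. Leave it.
- jar: Bystander: milky clear jar with a grey lid, 56 mm diameter, 60 mm tall, loose, upright; origin at the centre of its underside. Leave it.
- socket: Bystander: dark steel socket, 26 mm diameter, 50 mm tall, standing on the bench beyond the mat; origin at the centre of its underside. Leave it.
Not all that is in view belongs to the job. Of the things that look like the tappet, the smallest one is meant.

How it is judged:
By the outcome, as a careful person would: the job done as asked, in the order asked, and still so for the second after the job is handed in, while the arm keeps its last pose, push and grip.
It also fails if it takes over 51 s, if anything falls off the work surface, if the arm or the gripper's body presses on something with over 40 N, if the wrist force passes 120 N, or if a joint passes its speed limit or range.

## Working session

There is one attempt and no reset: what is moved stays moved. The work goes in short steps, Python scripts to look and compute and a shell command to move; the robot and the scene stay as the last step left them, time stands still between calls to the robot, and variables do not carry over. Pictures are saved under pics/ and viewed, and the job is handed in when it is done.

```bash
ls; mkdir -p pics
python3 - <<'E'
from rig import manip
import cv2,numpy as np
np.set_printoptions(precision=4,suppress=True)
for n in("side","top"):
    im=manip.get_image(n); cv2.imwrite(f"pics/{n}0.png",im[:,:,::-1]); c=manip.get_calibration(n); print(n,c)
print(manip.read_state())
E
```

```text
pics
side {'fx': 496.8381334044737, 'fy': 496.8381334044737, 'cx': 262.2418054285233, 'cy': 192.10262913573888, 'world_from_camera': array([[-0.9956,  0.0676, -0.0644,  0.5054],
       [-0.0933, -0.6867,  0.7209,  0.8017],
       [ 0.0045,  0.7238,  0.69  ,  0.8574],
       [ 0.    ,  0.    ,  0.    ,  1.    ]])}
top {'fx': 462.7166636685111, 'fy': 462.7166636685111, 'cx': 254.50959140464866, 'cy': 198.18481542264533, 'world_from_camera': array([[-0.0037,  0.9971, -0.0762,  0.4936],
       [-0.9999, -0.0044, -0.0095,  0.0025],
       [-0.0098,  0.0761,  0.997 ,  1.2608],
       [ 0.    ,  0.    ,  0.    ,  1.    ]])}
{'clock': 0.1, 'joints': array([ 1.2172,  0.1164,  1.4422, -0.    ,  1.584 , -0.0378]), 'dq': array([ 0.0016, -0.0001, -0.0018, -0.0014,  0.0013, -0.0004]), 'effort': array([  0.0009, -73.3672, -63.3789,  -0.0001,   0.0054,   0.    ]), 'tcp_pos': array([0.2096, 0.6415, 0.2306]), 'tool_rot': array([ 0.0003,  0.8095,  0.5871, -0.0004]), 'ft_force': array([ 0.305 ,  0.6962, -0.1823]), 'ft_torque': array([ 0.0209, -0.0403, -0.0078]), 'opening': 0.08531557294894312}
```

View pics/side0.png

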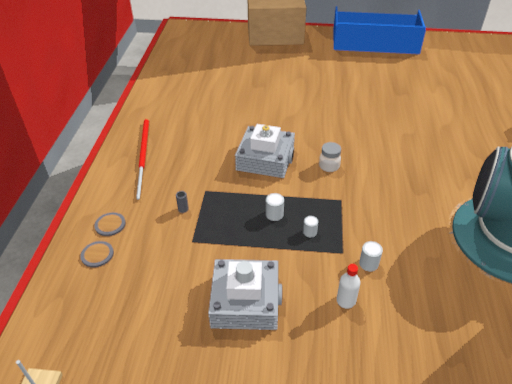

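View pics/top0.png

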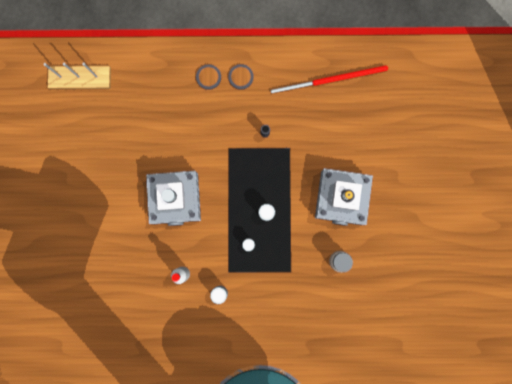

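The side view shows the open head, with its brass retainer, near (266,130), and the fitted head near (245,275). There are three white cups: a small one on the mat at (311,226), a larger one on the mat at (275,207) and one off the mat at (371,256). In the top view these are at (248,245), (267,212) and (218,295), and the open bore is at (348,195).

```bash
cat > h.py <<'E'
import numpy as np,cv2
from rig import manip
np.set_printoptions(precision=4,suppress=True)
def ray(n,u,v):
    c=manip.get_calibration(n);M=np.array(c["world_from_camera"])
    d=M[:3,:3]@np.array([(u-c["cx"])/c["fx"],-(v-c["cy"])/c["fy"],-1]);return M[:3,3],d/np.linalg.norm(d)
def onz(n,u,v,z):
    o,d=ray(n,u,v);return o+d*(z-o[2])/d[2]
def proj(n,p):
    c=manip.get_calibration(n);M=np.array(c["world_from_camera"])
    q=M[:3,:3].T@(np.array(p)-M[:3,3]);return np.array([c["cx"]+c["fx"]*q[0]/-q[2],c["cy"]-c["fy"]*q[1]/-q[2]])
def tri(a,b):
    (o1,d1),(o2,d2)=a,b
    A=np.stack([d1,-d2],1);t=np.linalg.lstsq(A,o2-o1,rcond=None)[0]
    p,q=o1+t[0]*d1,o2+t[1]*d2;return (p+q)/2,np.linalg.norm(p-q)
E
python3 - <<'E'
from h import *
t=cv2.imread("pics/top0.png");s=cv2.imread("pics/side0.png")
def crop(im,x,y,w,h,k):return cv2.resize(im[y:y+h,x:x+w],None,fx=k,fy=k,interpolation=cv2.INTER_CUBIC)
a=np.hstack([crop(t,315,165,60,60,6),crop(t,228,190,60,80,6)[:360]]);cv2.imwrite("pics/ct.png",a)
a=np.hstack([crop(s,230,115,70,70,5),crop(s,260,190,70,70,5)]);cv2.imwrite("pics/cs.png",a)
for nm,im in(("top",t),("side",s)):
    m=(im.min(2)>150).astype(np.uint8)
    n,l,st,c=cv2.connectedComponentsWithStats(m)
    for i in range(1,n):
        if 25<st[i,4]<3000:print(nm,st[i],c[i])
h=cv2.cvtColor(t,cv2.COLOR_BGR2HSV)[175:220,325:372]
m=((h[...,1]>100)&(h[...,0]>12)&(h[...,0]<35)).astype(np.uint8);ys,xs=np.nonzero(m);print("brass top",xs.mean()+325,ys.mean()+175,len(xs))
h=cv2.cvtColor(s,cv2.COLOR_BGR2HSV)[118:150,252:282]
m=((h[...,1]>100)).astype(np.uint8);ys,xs=np.nonzero(m);print("brass side",xs.mean()+252,ys.mean()+118,len(xs),ys.min()+118,ys.max()+118)
E
```

```text
top [271  82  41  11 121] [291.3306  87.0579]
top [ 317  171   56   54 1528] [348.9058 199.9928]
top [ 147  172   53   52 1829] [174.6703 200.1197]
top [259 204  16  16 203] [266.4631 211.7685]
top [243 239  12  12 113] [248.2212 244.469 ]
top [175 271  14  13  96] [182.2083 277.1354]
top [211 287  16  17 215] [218.3023 295.2233]
side [ 131    0  117   20 2133] [189.4013   8.7595]
side [481   0  31  32 820] [498.3585  16.139 ]
side [117  32  37  35 652] [135.4509  49.3512]
side [  50  103   66   73 1585] [ 84.0486 137.8303]
side [ 236  124   59   48 1218] [269.6979 142.0345]
side [323 142  18  12 160] [331.3062 147.6438]
side [486 147  14  43  77] [493.7013 165.0519]
side [321 155  20  11 119] [330.9916 160.3529]
side [137 167   6  32 104] [139.4327 182.5385]
side [266 193  18  14 199] [274.6181 199.2915]
side [304 216  14  11 125] [310.776 220.984]
side [362 241  21  16 261] [372.1188 248.6782]
side [ 209  259   73   57 2597] [250.3069 285.5271]
side [339 274  22  34 529] [349.0567 290.2306]
side [ 16 360  44  24 382] [ 40.7147 375.2827]
brass top 360.2689075630252 202.35294117647058 119
brass side 267.4 121.9265306122449 245 118 130
```

View pics/ct.png

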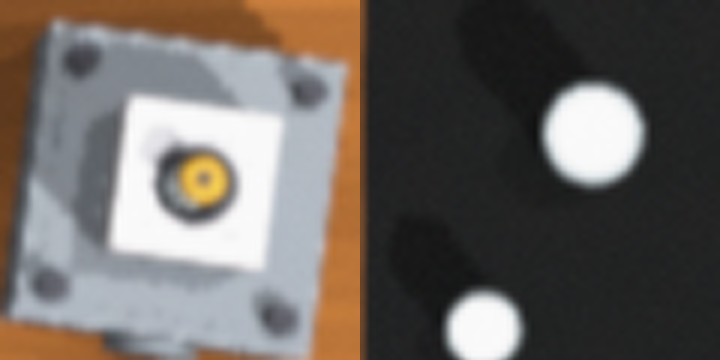

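View pics/cs.png

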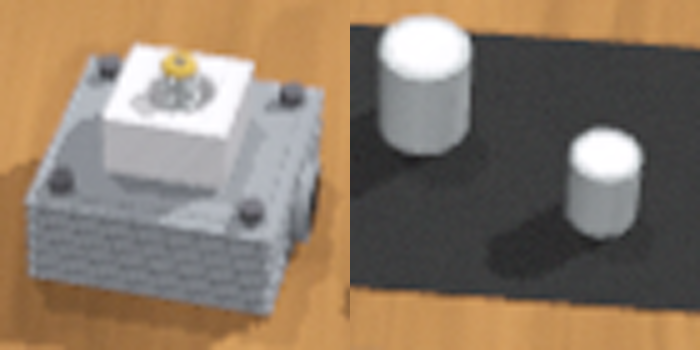

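The crops show the brass retainer at about (349,195) in top and (266,128) in side. The small cup's crown is at (248.2,244.5) in top and (310.8,221) in side. I'll measure both properly next.

Run:
```python
from h import *
t=cv2.imread("pics/top0.png");s=cv2.imread("pics/side0.png")
def brass(im,x0,x1,y0,y1):
    h=cv2.cvtColor(im,cv2.COLOR_BGR2HSV)[y0:y1,x0:x1].astype(float)
    w=np.where((h[...,0]>12)&(h[...,0]<40),np.clip(h[...,1]-50,0,None),0);ys,xs=np.mgrid[y0:y1,x0:x1]
    print(w.astype(int));return (w*xs).sum()/w.sum(),(w*ys).sum()/w.sum()
bt=brass(t,341,357,187,203);bs=brass(s,258,275,124,135);print(bt,bs)
print("valve onz",onz("top",*bt,.106),onz("side",*bs,.106),tri(ray("top",*bt),ray("side",*bs)))
# crown weighted centroids, top
def cen(im,x0,x1,y0,y1,th):
    g=im.min(2)[y0:y1,x0:x1];m=(g>th).astype(np.uint8);c=max(cv2.findContours(m,0,1)[0],key=cv2.contourArea)
    e=cv2.fitEllipse(c);return (e[0][0]+x0,e[0][1]+y0),e[1]
for nm,T,S,z in(("small",(240,257,236,254),(300,322,212,229),.04),("big",(256,278,201,223),(262,288,190,209),.05)):
    a,sa=cen(t,*T,130);b,sb=cen(s,*S,215);print(nm,a,sa,b,sb)
    print(onz("top",*a,z),onz("side",*b,z),tri(ray("top",*a),ray("side",*b)), "diam", sa[0]/462.7*(1.26-z),sb)
# done tappet
print("mat corners",[onz("top",u,v,.002) for u,v in((229,149),(290,272))])
# tower square of open head
g=t.min(2);m=(g>215).astype(np.uint8);m[:, :325]=0;m[:,370:]=0;m[:175]=0;m[220:]=0
c=max(cv2.findContours(m,0,1)[0],key=cv2.contourArea);r=cv2.minAreaRect(c);print("tower",r,onz("top",*r[0],.088))
print(proj("top",[0.5,0,0.088]))
```

```text
[[  0   0   0   0   0   0   0   0   0   0   0   0   0   0   0   0]
 [  0   0   0   0   0   0   0   0   0   0   0   0   0   0   0   0]
 [  0   0   0   0   0   0   0   0   0   0   0   0   0   0   0   0]
 [  0   0   0   0   0   0   4  19  16   0   0   0   0   0   0   0]
 [  0   0   0   0  17  83 105 110 107  87  29   0   0   0   0   0]
 [  0   0   0   0  77 124 126 116 117 117  99  24   0   0   0   0]
 [  0   0   0   0  98 127 115  96  96 109 116  78   0   0   0   0]
 [  0   0   0   4 104 124 106  57  53 100 117  96   0   0   0   0]
 [  0   0   0   0  90 125 112  75  72 107 118  98   3   0   0   0]
 [  0   0   0   0  56 114 119 110 108 117 117  85   0   0   0   0]
 [  0   0   0   0   4  72 103 115 121 119 104  48   0   0   0   0]
 [  0   0   0   0   0   5  49  98 115  99  47   0   0   0   0   0]
 [  0   0   0   0   0   0   0  32  57  16   0   0   0   0   0   0]
 [  0   0   0   0   0   0   0   0   0   0   0   0   0   0   0   0]
 [  0   0   0   0   0   0   0   0   0   0   0   0   0   0   0   0]
 [  0   0   0   0   0   0   0   0   0   0   0   0   0   0   0   0]]
[[  0   0   0   0   0   0  
[... 1256 characters left out ...]
.0415]), np.float64(0.0002334832645171633)) diam 0.02966509902093383 (7.413822174072266, 11.748027801513672)
big (266.42651653289795, 211.86520099639893) (15.420989990234375, 16.072656631469727) (274.5902862548828, 198.9903745651245) (10.450745582580566, 15.527074813842773)
[ 0.5501 -0.017   0.05  ] [ 0.5501 -0.0216  0.05  ] (array([ 0.5499, -0.0169,  0.0546]), np.float64(8.470536949844898e-06)) diam 0.04032720529108189 (10.450745582580566, 15.527074813842773)
mat corners [array([0.7259, 0.0842, 0.002 ]), array([ 0.39  , -0.0803,  0.002 ])]
tower ((347.4300231933594, 194.99000549316406), (25.73868751525879, 25.314424514770508), 8.130102157592773) [ 0.5903 -0.2222  0.088 ]
[260.0489 230.9917]
```

Both views put the small cup's crown at (0.4646, 0.031), z about 0.041, and about 30 mm in diameter, so it is the tappet. The larger one on the mat measures 40 mm. The bore measures (0.590, -0.222). The present jaw direction already suits the grasp, so I'll move straight over the tappet.

```bash
python3 -m handwheel '{"linear":[[-0.012,0.010,0],[-0.023,0.020,0],[-0.023,0.020,0],[-0.023,0.020,0],[-0.023,0.020,0],[-0.023,0.020,0],[-0.023,0.020,0],[-0.023,0.020,0],[-0.023,0.020,0],[-0.023,0.020,0]],"turn":[[0,0,0],[0,0,0],[0,0,0],[0,0,0],[0,0,0],[0,0,0],[0,0,0],[0,0,0],[0,0,0],[0,0,0]]}' 0
python3 -m handwheel '{"linear":[[-0.023,0.020,0],[-0.023,0.020,0],[-0.023,0.020,0],[-0.023,0.020,0],[-0.023,0.020,0],[-0.023,0.020,0],[-0.023,0.020,0],[-0.023,0.020,0],[-0.023,0.020,0],[-0.023,0.020,0]],"turn":[[0,0,0],[0,0,0],[0,0,0],[0,0,0],[0,0,0],[0,0,0],[0,0,0],[0,0,0],[0,0,0],[0,0,0]]}'
cat >> h.py <<'E'
from scipy.spatial.transform import Rotation as Ro
def rel(p):
    s=manip.read_state();q=s["tool_rot"];R=Ro.from_quat([q[1],q[2],q[3],q[0]])
    print("clock",s["clock"],"tcp",s["tcp_pos"],"ft",s["ft_force"],"open",s["opening"],"rotmat",R.as_matrix()[:,2]);print("tool delta",R.inv().apply(np.array(p)-s["tcp_pos"]))
E
python3 -c "
from h import *
rel([.4646,.0308,.1])"
```

```text
clock: 0.93
tcp_pos: [0.3224, 0.373, 0.231]
tool_rot: [0.0, 0.809, 0.587, -0.0]
ft_force: [0.3, -1.2, -0.7]
opening: 0.0859
clock: 1.77
tcp_pos: [0.4411, 0.0922, 0.2312]
tool_rot: [-0.0, 0.81, 0.587, 0.0]
ft_force: [-0.1, -0.0, -0.0]
opening: 0.0852
clock 1.7667 tcp [0.4411 0.0922 0.2312] ft [-0.0776 -0.0333 -0.0371] open 0.08516904826020341 rotmat [ 0.  0. -1.]
tool delta [-0.051   0.0414  0.1312]
```

```bash
python3 -m handwheel '{"linear":[[-0.02,0.016,0],[-0.02,0.016,0],[-0.011,0.0095,0.02],[0,0,0.03],[0,0,0.03],[0,0,0.03],[0,0,0.021],[0,0,0],[0,0,0],[0,0,0]],"turn":[[0,0,0],[0,0,0],[0,0,0],[0,0,0],[0,0,0],[0,0,0],[0,0,0],[0,0,0],[0,0,0],[0,0,0]]}'
python3 -c "
from h import *
rel([.4646,.0308,.018])
for n in('side','top'):
    cv2.imwrite(f'pics/{n}1.png',manip.get_image(n)[:,:,::-1])
a=cv2.imread('pics/side1.png')[150:290,220:400];cv2.imwrite('pics/c1.png',cv2.resize(a,None,fx=4,fy=4))"
```

```text
clock: 2.6
tcp_pos: [0.4651, 0.0324, 0.1019]
tool_rot: [0.0, 0.809, 0.587, 0.001]
ft_force: [0.1, -0.4, 0.8]
opening: 0.0857
clock 2.6 tcp [0.4651 0.0324 0.1019] ft [ 0.1042 -0.3916  0.7739] open 0.08567085418835661 rotmat [ 0.0015  0.     -1.    ]
tool delta [-0.0017 -0.0001  0.0839]
```

View pics/c1.png

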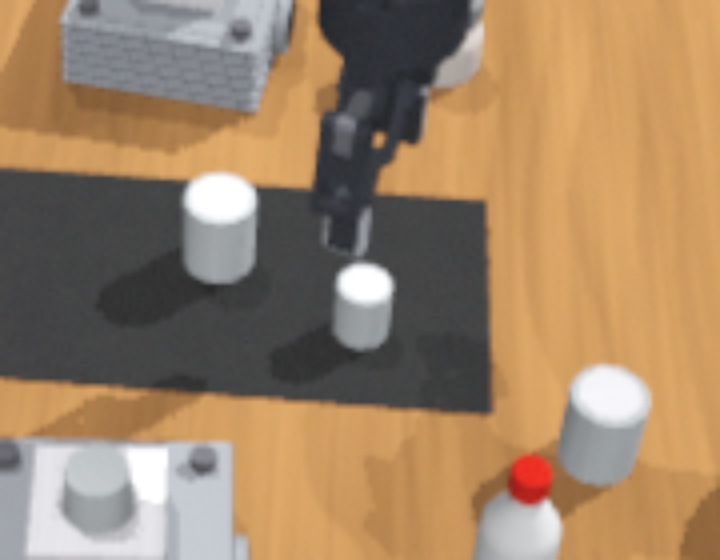

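The side picture shows the open fingers behind and above the small cup (crown near crop pixel (365,285)), clear of everything else. I'll descend and close.

```bash
python3 -m handwheel '{"linear":[[-0.0015,0,0.014],[0,0,0.014],[0,0,0.014],[0,0,0.014],[0,0,0.012],[0,0,0.010],[0,0,0.006],[0,0,0],[0,0,0],[0,0,0]],"turn":[[0,0,0],[0,0,0],[0,0,0],[0,0,0],[0,0,0],[0,0,0],[0,0,0],[0,0,0],[0,0,0],[0,0,0]]}'
python3 -c "
from h import *
rel([.4646,.0308,.018])"
python3 -m handwheel '{"linear":[[0,0,0],[0,0,0],[0,0,0],[0,0,0],[0,0,0],[0,0,0],[0,0,0],[0,0,0],[0,0,0],[0,0,0]],"turn":[[0,0,0],[0,0,0],[0,0,0],[0,0,0],[0,0,0],[0,0,0],[0,0,0],[0,0,0],[0,0,0],[0,0,0]]}' 1 25
python3 -c "
from h import *
rel([.4646,.0308,.018])"
```

```text
clock: 3.53
tcp_pos: [0.4645, 0.0309, 0.017]
tool_rot: [0.0, 0.809, 0.587, 0.0]
ft_force: [-0.3, 0.3, 0.2]
opening: 0.0855
clock 3.5333 tcp [0.4645 0.0309 0.017 ] ft [-0.3334  0.3163  0.2359] open 0.08553134866950839 rotmat [ 0.0009  0.     -1.    ]
tool delta [-0.0001  0.0001 -0.001 ]
clock: 4.37
tcp_pos: [0.4642, 0.0309, 0.0166]
tool_rot: [0.0, 0.809, 0.587, 0.0]
ft_force: [-0.6, -0.5, 5.6]
opening: 0.0307
clock 4.3667 tcp [0.4642 0.0309 0.0166] ft [-0.6416 -0.5192  5.6398] open 0.030711891173980203 rotmat [ 0.0003 -0.     -1.    ]
tool delta [ 0.      0.0004 -0.0014]
```

```bash
python3 -m handwheel '{"linear":[[0,0,0],[0,0,-0.005],[0,0,-0.015],[0,0,-0.02],[0,0,-0.025],[0,0,-0.025],[0,0,-0.025],[0,0,-0.025],[0,0,-0.01],[0,0,0]],"turn":[[0,0,0],[0,0,0],[0,0,0],[0,0,0],[0,0,0],[0,0,0],[0,0,0],[0,0,0],[0,0,0],[0,0,0]]}'
python3 -c "
from h import *
rel([.590,-.222,.166])
for n in('side','top'):
    cv2.imwrite(f'pics/{n}2.png',manip.get_image(n)[:,:,::-1])
a=cv2.imread('pics/side2.png')[90:290,220:420];cv2.imwrite('pics/c2.png',cv2.resize(a,None,fx=3,fy=3))"
```

```text
clock: 5.2
tcp_pos: [0.4649, 0.0309, 0.1686]
tool_rot: [0.001, 0.809, 0.587, 0.001]
ft_force: [0.1, -0.1, -0.6]
opening: 0.0311
clock 5.2 tcp [0.4649 0.0309 0.1686] ft [ 0.0773 -0.1242 -0.5978] open 0.03109236860983403 rotmat [ 0.0035  0.0001 -1.    ]
tool delta [-0.2016  0.1975  0.003 ]
```

View pics/c2.png

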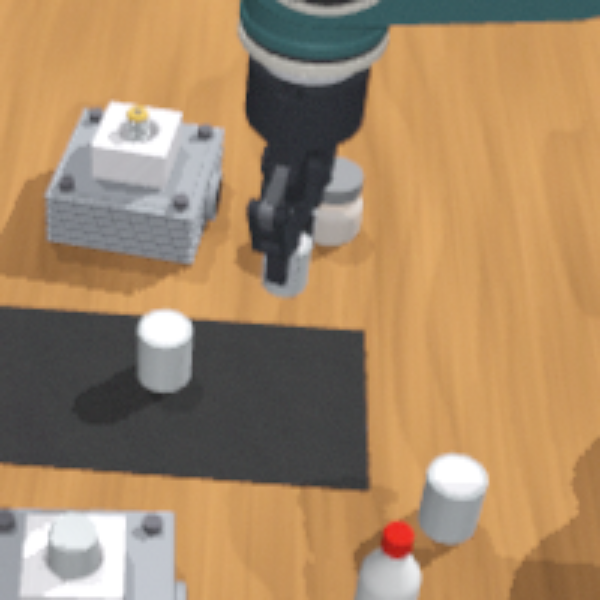

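The cup is held, with its lower end visible under the fingers at crop pixel (287,285). I'll cross-check the bore in the side view while moving over.

```bash
python3 -m handwheel '{"linear":[[-0.010,0.010,0],[-0.019,0.019,0],[-0.023,0.022,0],[-0.024,0.023,0],[-0.024,0.023,0],[-0.024,0.023,0],[-0.024,0.023,0],[-0.024,0.023,0],[-0.019,0.019,0],[-0.0105,0.0125,0]],"turn":[[0,0,0],[0,0,0],[0,0,0],[0,0,0],[0,0,0],[0,0,0],[0,0,0],[0,0,0],[0,0,0],[0,0,0]]}'
python3 -m handwheel '{"linear":[[0,0,0],[0,0,0],[0,0,0]],"turn":[[0,0,0],[0,0,0],[0,0,0]]}'
python3 - <<'E'
from h import *
s=cv2.imread("pics/side0.png")
# retainer in side view, window below wood
h=cv2.cvtColor(s,cv2.COLOR_BGR2HSV)[125:132,260:271].astype(float)
w=np.clip(h[...,1]-100,0,None)
print(cv2.cvtColor(s,cv2.COLOR_BGR2HSV)[122:132,258:276,1])
for c in((265.7,127.8),(265.5,127.0),(265.5,127.5)):print(onz("side",*c,.106),tri(ray("top",348.5,194.4),ray("side",*c)))
# tower rim quad in side view
m=(s.min(2)>215).astype(np.uint8);m[:,:240]=0;m[:,290:]=0;m[:120]=0;m[160:]=0
c=max(cv2.findContours(m,0,1)[0],key=cv2.contourArea);hu=cv2.convexHull(c);q=cv2.approxPolyDP(hu,3,True)[:,0];print(q)
P=np.array([onz("side",*x,.088) for x in q]);print(P,P.mean(0))
rel([.590,-.222,.166])
for n in('side','top'):
    cv2.imwrite(f'pics/{n}3.png',manip.get_image(n)[:,:,::-1])
a=cv2.imread('pics/side3.png')[40:200,180:340];b=cv2.imread('pics/top3.png')[120:280,260:420]
cv2.imwrite('pics/c3.png',np.hstack([cv2.resize(x,None,fx=2.5,fy=2.5,interpolation=2) for x in(a,b)]))
E
```

```text
clock: 6.13
tcp_pos: [0.5891, -0.2243, 0.1633]
tool_rot: [-0.001, 0.81, 0.587, -0.001]
ft_force: [0.3, 0.9, -0.5]
opening: 0.0314
clock: 6.38
tcp_pos: [0.5886, -0.2214, 0.1646]
tool_rot: [-0.001, 0.809, 0.587, -0.001]
ft_force: [-0.2, 0.7, -1.3]
opening: 0.0313
[[142 142 141 144 139 141 137 139 139 141 146 145 144 143 143 142 141 144]
 [107 116 139 142 140 138 139 138 139 144 144 141 142 145 141 141 143 142]
 [ 20  22  27  46  47  52  81 115 139 143 143 141 141 145 142 141 143 144]
 [  3   3   3   6   9  31  72 101 135 133  85  51  81 110 115 143 144 146]
 [  3   3   4   2  15  80 128  96 104 119  71  23  15  19  20  20  24  42]
 [  3   4   4   3  68 139 122  71  79 124 113  38   4   4   4   3   3   5]
 [  3   4   3   3  74 144 139 129 132 143 137  51   5   5   4   3   3   4]
 [  4   4   4   2  30 140 151 147 149 143 105  32   4   4   4   4   5   4]
 [  4   4   4   6   3  49  44 105  92  62  28   3   5   5   5   4   5   4]
 [  4   3   5   4   9  10   6  12   7   7   7   8   5   4   5   4   5   3]]
[ 0.5889 -0.2196  0.106 ] (array([ 0.5898, -0.2218,  0.1044]), np.float64(0.0013538059328809591))
[ 0.5897 -0.2229  0.106 ] (array([ 0.5899, -0.2212,  0.1073]), np.float64(0.000629376221346159))
[ 0.5895 -0.2208  0.106 ] (array([ 0.59  , -0.2216,  0.1055]), np.float64(0.0007661966497248387))
[[279 128]
 [275 141]
 [251 138]
 [257 124]]
[[ 0.5565 -0.2466  0.088 ]
 [ 0.5627 -0.1909  0.088 ]
 [ 0.6241 -0.1972  0.088 ]
 [ 0.6151 -0.2584  0.088 ]] [ 0.5896 -0.2233  0.088 ]
clock 6.3833 tcp [ 0.5886 -0.2214  0.1646] ft [-0.2373  0.6908 -1.297 ] open 0.03129719810911602 rotmat [-0.0021  0.0011 -1.    ]
tool delta [-0.0001  0.0016 -0.0014]
```

View pics/c3.png

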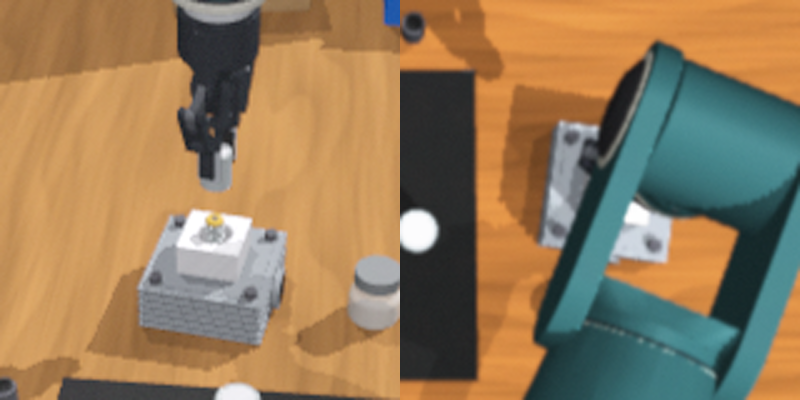

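In the crop the held cup at (216,170) hangs over the tower, with the retainer at (214,219). Next I'll check that offset numerically.

Run:
```python
from h import *
im=cv2.imread('pics/side3.png')
for z in(.148,.16,.186):print(z,proj("side",[.5886,-.2214,z]),proj("side",[.5886-.016,-.2214,z]),proj("side",[.5886+.016,-.2214,z]))
print(im[96:120:2,254:282].min(2)); print(cv2.cvtColor(im,cv2.COLOR_BGR2HSV)[96:120:2,254:282,1])
```

```text
0.148 [266.0482 113.6035] [272.4788 113.9745] [259.6284 113.2332]
0.16 [266.0959 109.5474] [272.5701 109.9174] [259.6327 109.178 ]
0.186 [266.2016 100.5681] [272.7722 100.9359] [259.6422 100.2009]
[[ 39  33  38  44  42  42  43  41  45  47  51  49  47  50  52  55  43  38
   40  95 142  98  99  98  99  97  98  97]
 [ 53  38  48  49  51  52  52  43  41  48  47  52  46  56 122 179 174 157
   88  96 140  96  97  99  98  99  96  97]
 [ 76  69  62  61  51  54  48  44  41  42  44  53  71  92 180 238 237 227
  189  96 142  99  97  98 100 100  94  96]
 [ 95  95  92  94  99 104  43  42  43  42  41  73 131 150 183 224 210 190
  159 120 143  96  98 100  95  96  92  93]
 [ 95  96  92  91  99 107  47  46  47  47  43  76 128 144 135 148 149 153
  147  69  96  97  97  96  96  91  93  96]
 [ 94  92  91  92  99 104  44  43  48  47  41  73 130 143 135 147 151 153
  154  98  96  96  98  95  95  92  92  97]
 [ 94  94  90  92 101 104  45  45  45  45  44  74 129 144 136 146 146 153
  154  96  95  96  96  94  92  91  93  94]
 [ 96  92  91  91 102 110  50  43  41  39  40  73 129 144 136 146 149 154
  156  96 
[... 1206 characters left out ...]
140 139 141 139 122  45  21  30  30  34  26  22  15  13  12  12  12  11
   33 137 139 137 138 140 139 140 139 140]
 [138 142 141 141 122  57  31  31  46  43  38  16  17  13  11  12  11  11
   30 138 138 138 136 139 138 140 139 139]
 [140 141 139 138 141 120  29  12  13  15  19  15  13  15  11   8  11   9
   31 143 139 138 136 138 138 139 139 136]
 [140 137 140 140 138 133  94  22  12  12  10   8  11   8  12  12  10   7
   84 138 138 139 138 138 142 137 138 137]
 [139 143 140 139 139 135 137 133 111  75  55  46  46  45  50  67 109 139
  140 144 140 138 137 142 140 138 140 137]
 [139 144 137 139 138 140 139 138 140 137 138 138 137 140 140 143 142 139
  139 141 138 138 142 140 141 144 142 139]]
```

The cup's measured edges (259.6 to 272.4) match the projection, so the grasp is centred. I'll correct 1.5 mm along tool y and lower carefully to just above the rim.

```bash
python3 -m handwheel '{"linear":[[0,0.0015,0],[0,0,0.008],[0,0,0.010],[0,0,0.010],[0,0,0.010],[0,0,0.008],[0,0,0.006],[0,0,0.004],[0,0,0],[0,0,0]],"turn":[[0,0,0],[0,0,0],[0,0,0],[0,0,0],[0,0,0],[0,0,0],[0,0,0],[0,0,0],[0,0,0],[0,0,0]]}'
python3 -c "
from h import *
rel([.590,-.222,.093])
cv2.imwrite('pics/side4.png',manip.get_image('side')[:,:,::-1])
a=cv2.imread('pics/side4.png')[80:180,220:320];cv2.imwrite('pics/c4.png',cv2.resize(a,None,fx=5,fy=5))"
```

```text
clock: 7.32
tcp_pos: [0.5907, -0.2225, 0.1104]
tool_rot: [0.0, 0.81, 0.587, 0.0]
ft_force: [0.9, 0.3, -0.8]
opening: 0.0312
clock 7.3167 tcp [ 0.5907 -0.2225  0.1104] ft [ 0.8623  0.3337 -0.8058] open 0.031179984321452543 rotmat [ 0. -0. -1.]
tool delta [ 0.0002 -0.0008  0.0174]
```

View pics/c4.png

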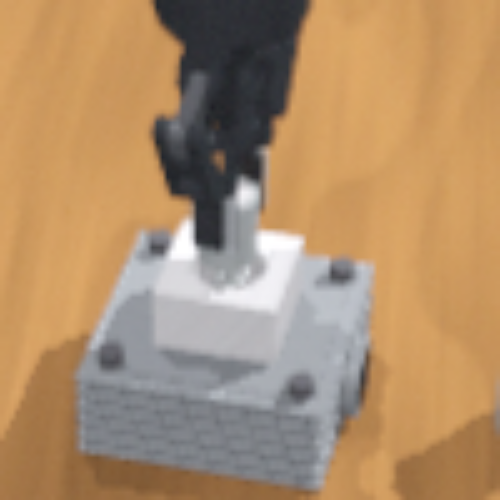

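The cup is over the retainer and its underside is just above the bore (crop about (232,272)), with no contact force. I'll lower it slowly into the bore.

```bash
python3 -m handwheel '{"linear":[[0,-0.0005,0.002],[0,0,0.002],[0,0,0.002],[0,0,0.001],[0,0,0.001],[0,0,0.001],[0,0,0]],"turn":[[0,0,0],[0,0,0],[0,0,0],[0,0,0],[0,0,0],[0,0,0],[0,0,0]]}'
python3 -m handwheel '{"linear":[[0,0,0.001],[0,0,0.001],[0,0,0.001],[0,0,0.001],[0,0,0]],"turn":[[0,0,0],[0,0,0],[0,0,0],[0,0,0],[0,0,0]]}'
python3 -c "
from h import *
rel([.590,-.222,.093])"
```

```text
clock: 7.95
tcp_pos: [0.5901, -0.2223, 0.1011]
tool_rot: [-0.0, 0.809, 0.587, -0.0]
ft_force: [-0.3, -0.0, -0.9]
opening: 0.0312
clock: 8.37
tcp_pos: [0.5901, -0.2223, 0.097]
tool_rot: [-0.0, 0.81, 0.587, -0.0]
ft_force: [0.9, 0.5, -1.8]
opening: 0.0313
clock 8.3667 tcp [ 0.5901 -0.2223  0.097 ] ft [ 0.9267  0.5354 -1.8146] open 0.03134263608232471 rotmat [-0.0003  0.0001 -1.    ]
tool delta [ 0.0002 -0.0001  0.004 ]
```

```bash
python3 -m handwheel '{"linear":[[0,0,0.001],[0,0,0.001],[0,0,0.001],[0,0,0.001],[0,0,0.001],[0,0,0],[0,0,0]],"turn":[[0,0,0],[0,0,0],[0,0,0],[0,0,0],[0,0,0],[0,0,0],[0,0,0]]}'
python3 -c "
from h import *
rel([.590,-.222,.093])
cv2.imwrite('pics/side5.png',manip.get_image('side')[:,:,::-1])
a=cv2.imread('pics/side5.png')[80:180,220:320];cv2.imwrite('pics/c5.png',cv2.resize(a,None,fx=5,fy=5))"
```

```text
clock: 8.95
tcp_pos: [0.5901, -0.2223, 0.0922]
tool_rot: [-0.0, 0.81, 0.587, -0.0]
ft_force: [-0.3, 0.0, -1.3]
opening: 0.0309
clock 8.95 tcp [ 0.5901 -0.2223  0.0922] ft [-0.3355  0.0162 -1.3462] open 0.030918494016766225 rotmat [-0.0002 -0.     -1.    ]
tool delta [ 0.0003 -0.0002 -0.0008]
```

View pics/c5.png

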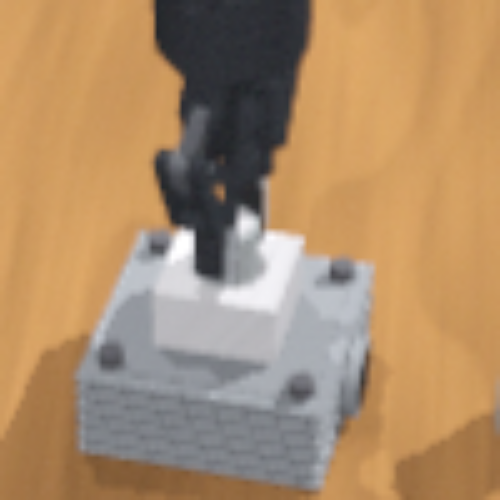

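The tappet's lower part has gone into the bore without resistance. I'll release it and lift.

```bash
python3 -m handwheel '{"linear":[[0,0,0],[0,0,0],[0,0,0],[0,0,0],[0,0,0],[0,0,-0.01],[0,0,-0.02],[0,0,-0.025],[0,0,-0.02],[0,0,0]],"turn":[[0,0,0],[0,0,0],[0,0,0],[0,0,0],[0,0,0],[0,0,0],[0,0,0],[0,0,0],[0,0,0],[0,0,0]]}' 0
python3 -m handwheel '{"linear":[[0,0,0],[0,0,0],[0,0,0],[0,0,0],[0,0,0],[0,0,0],[0,0,0],[0,0,0],[0,0,0],[0,0,0]],"turn":[[0,0,0],[0,0,0],[0,0,0],[0,0,0],[0,0,0],[0,0,0],[0,0,0],[0,0,0],[0,0,0],[0,0,0]]}' 1 30
python3 - <<'E'
from h import *
rel([.590,-.222,.118])
cv2.imwrite('pics/side6.png',manip.get_image('side')[:,:,::-1])
im=cv2.imread('pics/side6.png')
a=im[80:180,220:320];cv2.imwrite('pics/c6.png',cv2.resize(a,None,fx=5,fy=5))
print("pred crown at .112, .116",proj("side",[.590,-.222,.112]),proj("side",[.590,-.222,.116]))
E
```

```text
clock: 9.83
tcp_pos: [0.5915, -0.2228, 0.173]
tool_rot: [0.003, 0.809, 0.587, 0.002]
ft_force: [0.7, -1.0, 0.2]
opening: 0.0853
clock: 10.67
tcp_pos: [0.5902, -0.2222, 0.1673]
tool_rot: [-0.0, 0.809, 0.587, -0.0]
ft_force: [0.4, 0.3, 0.6]
opening: -0.0002
clock 10.6667 tcp [ 0.5902 -0.2222  0.1673] ft [0.4452 0.2974 0.6007] open -0.00018211670819427608 rotmat [-0.  0. -1.]
tool delta [ 0.0002 -0.0002  0.0493]
pred crown at .112, .116 [265.3788 125.2789] [265.3929 123.9858]
```

View pics/c6.png

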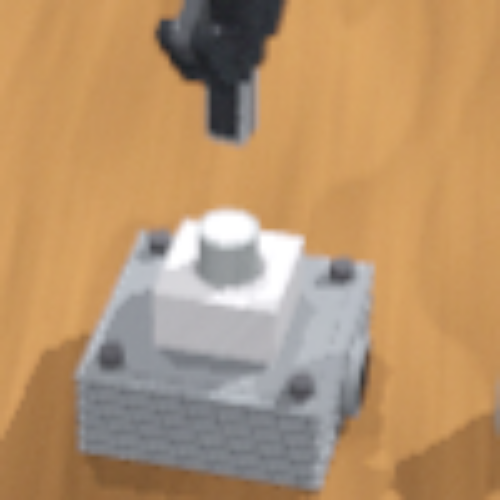

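The crown is at about (265.8,125.4) in the full image and the prediction for a seated tappet is (265.4,125.3), so it is seated upright. I'll lower the closed fingertips to just above the crown.

```bash
python3 -m handwheel '{"linear":[[0,0,0.005],[0,0,0.010],[0,0,0.012],[0,0,0.010],[0,0,0.007],[0,0,0.004],[0,0,0.002],[0,0,0],[0,0,0]],"turn":[[0,0,0],[0,0,0],[0,0,0],[0,0,0],[0,0,0],[0,0,0],[0,0,0],[0,0,0],[0,0,0]]}'
python3 -c "
from h import *
rel([.590,-.222,.112])"
python3 -m handwheel '{"linear":[[0,0,0.001],[0,0,0.001],[0,0,0.001],[0,0,0],[0,0,0]],"turn":[[0,0,0],[0,0,0],[0,0,0],[0,0,0],[0,0,0]]}'
python3 -c "
from h import *
rel([.590,-.222,.112])"
```

```text
clock: 11.47
tcp_pos: [0.5903, -0.2224, 0.1177]
tool_rot: [0.0, 0.809, 0.587, 0.0]
ft_force: [0.2, -0.5, 0.2]
opening: -0.0001
clock 11.4667 tcp [ 0.5903 -0.2224  0.1177] ft [ 0.1886 -0.4815  0.1687] open -0.00013990821143779474 rotmat [ 0.0004 -0.0002 -1.    ]
tool delta [ 0.0002 -0.0004  0.0057]
clock: 11.88
tcp_pos: [0.5901, -0.2223, 0.1143]
tool_rot: [0.0, 0.81, 0.587, -0.0]
ft_force: [0.3, 0.5, 0.1]
opening: -0.0001
clock 11.8833 tcp [ 0.5901 -0.2223  0.1143] ft [0.282  0.4527 0.1004] open -0.00011215555785445816 rotmat [ 0. -0. -1.]
tool delta [ 0.0002 -0.0002  0.0023]
```

Clear so far, so I'll go down in small steps to find contact.

```bash
for i in 1 2 ; do python3 -m handwheel '{"linear":[[0,0,0.001],[0,0,0],[0,0,0]],"turn":[[0,0,0],[0,0,0],[0,0,0]]}'|egrep 'tcp|force'; done; python3 -m handwheel '{"linear":[[0,0,0.001],[0,0,0],[0,0,0]],"turn":[[0,0,0],[0,0,0],[0,0,0]]}'|egrep 'tcp|force'
python3 -m handwheel '{"linear":[[0,0,0.001],[0,0,0],[0,0,0]],"turn":[[0,0,0],[0,0,0],[0,0,0]]}'|egrep 'tcp|force'
```

```text
tcp_pos: [0.5901, -0.2223, 0.1133]
ft_force: [0.5, 0.2, -0.7]
tcp_pos: [0.5901, -0.2222, 0.1122]
ft_force: [0.1, 0.2, 0.7]
tcp_pos: [0.5902, -0.2223, 0.1116]
ft_force: [-2.1, 0.2, 4.3]
tcp_pos: [0.5902, -0.2223, 0.1104]
ft_force: [-1.7, 0.5, 5.5]
```

Contact came at z of about 0.112, as expected, at about 4 to 5.5 N. I'll press on toward 0.104.

```bash
python3 -m handwheel '{"linear":[[0,0,0.001],[0,0,0.001],[0,0,0.001],[0,0,0],[0,0,0]],"turn":[[0,0,0],[0,0,0],[0,0,0],[0,0,0],[0,0,0]]}'|egrep 'tcp|force'
python3 -m handwheel '{"linear":[[0,0,0.001],[0,0,0.001],[0,0,0.001],[0,0,0],[0,0,0],[0,0,0]],"turn":[[0,0,0],[0,0,0],[0,0,0],[0,0,0],[0,0,0],[0,0,0]]}'|egrep 'tcp|force|clock'
python3 - <<'E'
from h import *
rel([.590,-.222,.104])
cv2.imwrite('pics/side7.png',manip.get_image('side')[:,:,::-1])
im=cv2.imread('pics/side7.png')
a=im[80:180,220:320];cv2.imwrite('pics/c7.png',cv2.resize(a,None,fx=5,fy=5))
E
```

```text
tcp_pos: [0.5903, -0.2223, 0.1077]
ft_force: [-2.0, 1.3, 7.2]
clock: 13.8
tcp_pos: [0.5903, -0.2223, 0.105]
ft_force: [-4.6, 2.1, 10.0]
clock 13.8 tcp [ 0.5903 -0.2223  0.105 ] ft [-4.5693  2.1302  9.9606] open 0.0001846901473269883 rotmat [ 0.0004 -0.0002 -1.    ]
tool delta [ 0.0002 -0.0003  0.001 ]
```

View pics/c7.png

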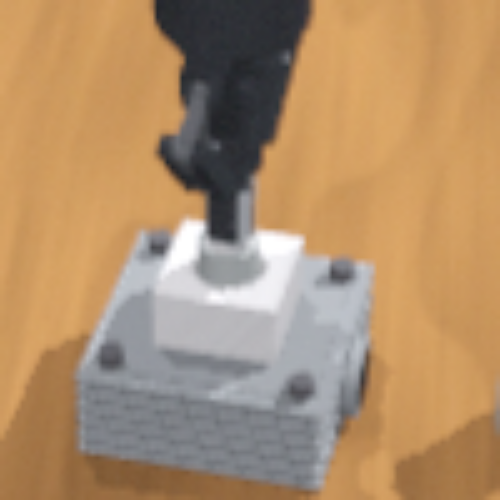

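The fingertips are pressing on the crown, which has sunk toward the rim (crop (230,262)). One more millimetre.

```bash
python3 -m handwheel '{"linear":[[0,0,0.001],[0,0,0],[0,0,0],[0,0,0]],"turn":[[0,0,0],[0,0,0],[0,0,0],[0,0,0]]}'|egrep 'tcp|force|clock'
for i in 1 2 3; do python3 -m handwheel '{"linear":[[0,0,0]],"turn":[[0,0,0]]}'|egrep 'tcp|force'; done
python3 - <<'E'
from h import *
cv2.imwrite('pics/side8.png',manip.get_image('side')[:,:,::-1]);rel([.59,-.222,.104])
E
```

```text
clock: 14.18
tcp_pos: [0.5903, -0.2223, 0.1041]
ft_force: [-4.0, 0.9, 10.1]
tcp_pos: [0.5903, -0.2223, 0.1041]
ft_force: [-3.8, 1.2, 10.3]
tcp_pos: [0.5903, -0.2223, 0.1041]
ft_force: [-3.7, 1.5, 10.7]
tcp_pos: [0.5903, -0.2223, 0.1041]
ft_force: [-5.3, 1.5, 10.9]
clock 14.4833 tcp [ 0.5903 -0.2223  0.1041] ft [-4.341   1.644  10.8521] open 0.0001017321491474865 rotmat [ 0.0005 -0.0002 -1.    ]
tool delta [ 0.0002 -0.0003  0.0001]
```

View pics/side8.png

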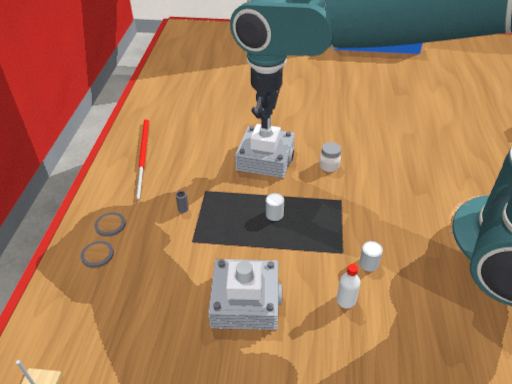

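The valve opening is 7.9 mm by position and about 7 mm by force, allowing for the tappet's weight. Both are within tolerance, and the bystanders have not moved. I'm handing in.

```bash
python3 -c "
from rig import manip
print(manip.hand_in())"
```

```text
the job is handed in; nothing more can be done
None
```

I picked up the tappet, seated it open side down in the open head's bore, and handed in with the closed fingertips still pressing its crown. The job took about 14.5 s of the 51 s allowed.

- **Pick and seat:** I took the smallest cup, on the mat, at a grip setting of 25 N. It went into the bore at (0.590, -0.222) without resistance and I released it there. Its crown then matched the seated height of 112 mm in the side picture.
- **Valve opening:** The fingertips met the crown at about 112 mm and ended at 104.1 mm, so the valve is about 7.9 mm open, and the measured height never went lower than that.
- **Force check:** The push of about 10.7 N was slightly below the 11.4 N expected. It points to about 7 mm open, which is still within tolerance. There was also a steady sideways force of about 4 to 5 N.
- **Other objects:** In the last side picture the other head, bottle, jar and socket looked unmoved.

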